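# Park the carriage's spring plunger and slide the carriage home

## Robot

A 6-joint arm with a two-finger parallel gripper is mounted at the origin on the work surface. World frame = base frame: x ahead of the robot, y to its left, z up, the work surface at z = 0. Lengths are in mm, angles in rad, forces in N, time in s.
With the tool pointing down it reaches from about 350 to 975 mm from the base axis. Payload 7.1 kg.
Tool frame: the origin (TCP) lies at the very end of the fingers, on their centre line; the grasp point (between the pads) lies 19 mm behind it; x points along the fingers, y is the direction in which the jaws open and shut, and the axes are right-handed (so a half turn about x gives the same grasp; the last joint's range is limited). The gripper opens to 88 mm and grips with 3 to 60 N. Pads are 20 mm wide; open, the fingers measure 115 mm over their backs; the gripper's body (75 mm by 178 mm) begins 61 mm behind the grasp point.
Start: joints at [1.222, 0.423, 1.63, -0, 1.089, -0.019], TCP at [202.377, 591.311, 222.675] pointing down, gripper open.
Joint ranges: [-3, 3], [-0.9, 2.11], [0.09, 2.58], [-1.31, 4.45], [0.11, 2.69], [-2.54, 2.54]. Speed limits (rad/s): [2.39, 2.39, 3.01, 3.14, 3.14, 3.14].

## Interface

Orientations are given as a rotation vector (axis times angle).
In Python, from workcell import ctrl gives the robot as it stands. The module is installed in compiled form; this text tells all that it offers.
- The arm moves only by the tool carry_out, never from a script. Its argument "commands" is a list of rows, each a list of 6 numbers: the shift along the tool's x, y, z in m, then the turn, a rotation vector about the tool's x, y, z in degrees. In form: [[tx, ty, tz, rx, ry, rz], ...]. A call has 1 to 8 rows; each row shifts and turns the pose as measured when the row begins, along the tool's axes as they then stand; what a row does not reach is not made up. A row lasts 1/8 s, in which the tool goes at most 62.5 mm and 10.7 degrees, less where a joint would pass 70% of its speed; a pose out of reach is approached as far as the arm can. A call with a gripper value outside its range is refused whole. "grip" is the closure, from 0 (fully open) to 1 (shut), set as the call begins (left out, the last holds). The fingers move at their own pace and stop on an object; the grip force is fixed at half the most. Time passes only in rows, so rows that do not move let the fingers close. It gives the time, the measured TCP pose, the force and the opening at its end, in the units of the state.
- ctrl.get_obs(): the state, without advancing time (a new reading comes with each control period).
- ctrl.get_image(name): name is "side" or "top"; returns a dict with "pixels" (420x560x3 uint8, blue, green, red), "intrinsics" (3x3 intrinsics, pixels), "dist_coeffs" ([k1, k2, p1, p2, k3] as OpenCV has them; the pictures are not rectified), "rvec" (rotation vector, rad) and "tvec" (3), from world to camera coordinates, as OpenCV has them. Camera axes: x right, y down, z forward; pixel columns grow to the right and rows downward; lengths in mm; the calibration is good to about 2 mm. A picture is of the moment at which its call begins. There is no depth.
- ctrl.close_job(): hands the job in, once; it reports no verdict.
The state is a dict: "t": time; "qpos": joint angles; "qvel": joint speeds; "joint_torque": joint torques, N m; "ee_pos": TCP position; "orientation": TCP orientation; "ft_force": force on the tool from outside, world axes, zero at the start; "moment": the same for the moment, N m; "width": finger opening in mm.
Only numpy, scipy, OpenCV 4.12 (cv2) and the standard library are available. Lean on these libraries where they do the work, as an engineer would, in place of code of your own. Each camera call takes 0.05 s, during which the arm holds its last target. There are 200 camera calls.

## Task

The inspection carriage is pinned to the machine bed by its spring plunger, and it has to go clear of the middle of the bed for scraping. Pull the wing knob up, twist it clockwise into its rest notch so that it stays retracted by itself, and let go of it; then slide the carriage along the ways until you feel it press fully home on the plain square end stop, not towards the dial gauge, and leave it there. Feel for the plunger's limits and the stop instead of yanking or ramming them, and leave the gauge and everything else on the bench alone.

Things in the scene. Friction and masses are not known exactly. Their poses are not given: they have to be found in the camera images.
- bed_top (a point): Machine bed: ribbed cream casting fixed on the bench, 640 long, 160 wide, 55 high, with two dark flat ways 40 wide along its long edges (centre lines 60 mm either side of the middle) and a steel index strip with holes between. This point: middle of the bed at the level of the ways (55 mm above the bench). x = across the bed, away from the robot; y = along the bed; z = up.
- carriage_mid (a point): Carriage: cream plate 166 (across) x 110 (along the bed) x 25 mm sliding on the ways, the plunger and push handle on top. This point: half-way up the plate, mid-length, over the rear way's centre line (60 mm to +x of the plate's middle); axes as the bed's. The plate's end faces are 55 mm along +-y from it. The ways drag with about 4 N.
- handle (a point): Push handle of the carriage: an upright black grip, 28 mm diameter, 44 mm tall, its underside 18 mm above the plate's top. This point: centre of the grip, half-way up (120 mm above the bench, 45 mm to +x of the carriage's middle, 70 mm from the plunger's axis).
- carriage (a joint): Travel of the carriage along the bed's y from its pinned place in the middle, m, either way up to 0.14. While the pin is down it has only about 0.75 mm of play each way.
- knob (a point): Black wing knob of the plunger (whose axis is 25 mm to -x of the carriage's middle): 12 thick, 46 long, 24 mm tall, on a 12 mm stem with a 5 mm thick cross bar below. This point: centre of the wings on the axis, 137.5 mm above the bench when locked (wings' underside 125.5). Its y axis runs along the wings and the cross bar: along the bed's y when locked.
- plunger (a joint): Lift of the plunger, m: 0 locked (pin 5 mm deep in the index strip). Its housing, a dark steel barrel with a crown of teeth (33 mm wide, top at most 115 mm above the bench), is screwed into the carriage to a height that differs each time: the cross bar clears the crown's ledge at 0.009 to 0.017, and 1.8 mm above that is the hard upper end. Spring: 7 N locked, 0.35 N more per mm.
- plunger_twist (a joint): Turn of the knob, rad, clockwise from above: about 0 locked (cross bar in the crown's deep slots, play 0.13 either way). Clockwise comes a flat ledge, then at about 1.13 (1.02 to 1.26) the rest notch, 2.5 mm below the ledge, closed by a tall tooth; tall teeth also bar the anticlockwise way. Plunger and housing must never bear on each other with more than 35 N, at the upper end or on teeth.
- stop: End stop: a plain square steel block 40 (across) x 30 (along) x 40 mm with a short bolt on top (to 53 mm), clamped on the rear way at one end of the bed. Origin: centre of its underside.
- stop_mid (a point): Point inside the end stop, 12.5 mm above the way, at mid-length, on the same line along the rear way as carriage_mid: when the carriage touches the stop these two points are 70 mm apart. Home means felt to press on the stop (a few newtons are enough) and left touching it; the stop must never take more than 30 N.
- gauge: Dial-gauge stand: a grey box 40 x 34 x 46 mm with an upright rod to 161 mm and a round dial that overhangs 62 mm to -x, on the rear way at the other end of the bed. Delicate. Origin: centre of its underside.
- bearing: Loose bearing ring, 44 mm diameter, 15 tall, lying on the front way. Origin: centre of its underside.
- brush: Flat brush, 185 long, lying across the bed near one end. Origin: underside of its metal ferrule.
- tin: Open tin of marking paste, 72 mm diameter, 65 tall, on the bench. Origin: centre of its underside.
- scraper: Hand scraper with a blue handle, 405 long, lying behind the bed. Origin: underside, near mid-length.
- wrench: Wrench, 180 long, on the bench. Origin: underside, mid-length.
- hammer: Rubber-headed hammer, 260 long, on the bench. Origin: underside, mid-length.

How it is judged (in metres and radians):
On the way, in this order (a step that is already met when the one before it is completed fails the run):
1. the plunger rests in its notch, retracted, and the hand is off it (value of joint plunger above 0.0055 m and value of joint plunger_twist between 0.98 and 1.3 rad and contact force between the fingers and plunger below 0.1 N), for 0.3 s.
2. the carriage is pressed home on the end stop (horizontal distance between carriage_mid and stop_mid below 0.0722 m and contact force between carriage and stop above 1 N), for 0.1 s.
At the end, for the whole second after the job is handed in: The plunger stands retracted in its rest notch (lifted over 5.5 mm by itself, turned 0.98 to 1.30 rad clockwise) and the carriage is at rest against the end stop (gap at most 2.2 mm) (value of joint plunger above 0.0055 m and value of joint plunger_twist between 0.98 and 1.3 rad and horizontal distance between carriage_mid and stop_mid below 0.0722 m and linear speed of carriage below 0.005 m/s); the robot touches nothing.
It fails at once if plunger and housing (part of the carriage) bear on each other with more than 35 N (yanked against its end, or wrenched against the teeth) (contact force between plunger and carriage above 35 N).
It fails at once if the carriage bears on the end stop with more than 30 N (contact force between carriage and stop above 30 N).
It fails at once if the dial-gauge stand is touched by the robot or the carriage (contact force between any of the arm, the fingers, carriage and gauge above 1 N).
It fails at once if a loose thing on the bench or bed is shifted more than 30 mm (distance of any of bearing, brush, tin, scraper, wrench, hammer from where it was at the start of the episode above 0.03 m).
It also fails if it takes over 59 s, if anything falls off the work surface, if the arm or the gripper's body presses on something with over 40 N, if the wrist force passes 120 N, or if a joint passes its speed limit or range.

## Working session

There is one attempt and no reset: what is moved stays moved. The work goes in short steps, Python scripts to look and compute and a tool call to move; the robot and the scene stay as the last step left them, time stands still between calls to the robot, and variables do not carry over. Pictures are saved under pics/ and viewed, about 8 in all and at most 12, crops included, and the job is handed in when it is done.

Besides the shell and the picture viewer there is one more tool, called after "Request:" as a command line: name --pt "numbers of a row" for each row, then --argument value for the rest. carry_out: Moves the arm, as the interface text tells. Its arguments: {"type":"object","properties":{"commands":{"type":"array"},"grip":{"type":"number"}},"required":["commands"]}

```bash
mkdir -p pics
cat > h.py <<'E'
import numpy as np, cv2
from workcell import ctrl
def snap(n,f):
    im=ctrl.get_image(n); cv2.imwrite('pics/'+f,im['pixels']); np.savez('pics/'+f+'.npz',**{k:np.array(v) for k,v in im.items()}); return im
def ray(im,u,v,z):
    K=np.array(im['intrinsics'],float);d=np.array(im['dist_coeffs'],float)
    p=cv2.undistortPoints(np.array([[[u,v]]],float),K,d)[0,0]
    R=cv2.Rodrigues(np.array(im['rvec'],float))[0];t=np.array(im['tvec'],float).ravel()
    c=-R.T@t;w=R.T@np.array([p[0],p[1],1]); return c+w*(z-c[2])/w[2]
def proj(im,P):
    return cv2.projectPoints(np.array(P,float).reshape(-1,1,3),np.array(im['rvec'],float),np.array(im['tvec'],float),np.array(im['intrinsics'],float),np.array(im['dist_coeffs'],float))[0][:,0]
E
python3 - <<'E'
from h import *
for n in('top','side'):
    im=snap(n,n+'0.png'); R=cv2.Rodrigues(np.array(im['rvec'],float))[0]; print(n,-R.T@np.array(im['tvec'],float).ravel(),R[2])
o=ctrl.get_obs();print(o)
E
```

```text
top [ 435.26329048  -98.81647288 1536.00476686] [ 0.06596316  0.00730242 -0.99779534]
side [  486.2773745  -1296.06069005  1082.12444413] [ 0.01505166  0.77471693 -0.63212904]
{'t': 0.1, 'qpos': array([ 1.22199757e+00,  4.23761615e-01,  1.63061346e+00, -2.33457981e-05,
        1.08859349e+00, -1.89456272e-02]), 'qvel': array([-0.00173314, -0.00143559, -0.00061415, -0.00049347,  0.00015955,
        0.00204785]), 'joint_torque': array([-5.51208250e-04, -5.45613670e+01, -2.74323714e+01,  6.44577364e-02,
        1.88830274e-02,  1.07168734e-05]), 'ee_pos': array([202.21722599, 590.84940079, 221.98122461]), 'orientation': array([ 0.25778396,  1.55548465, -0.25992276]), 'ft_force': array([ 0.69390611, -0.46196668,  0.47812698]), 'moment': array([-0.01732087, -0.02637178,  0.0518557 ]), 'width': 87.89753705332386}
```

View pics/top0.png

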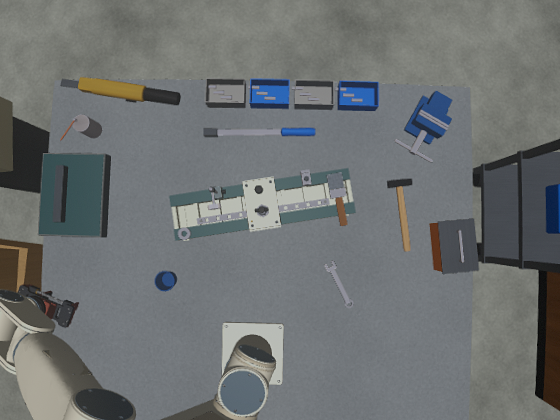

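View pics/side0.png

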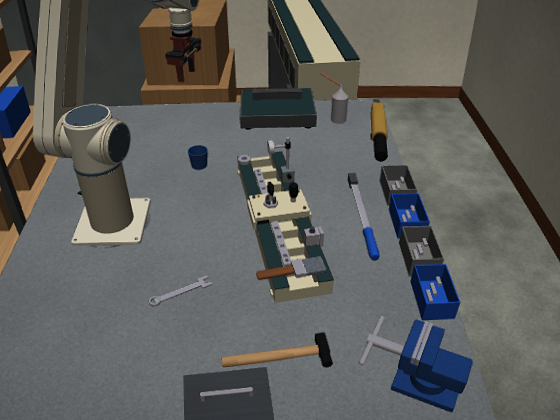

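The top view shows the bed with the carriage at (261,205), the stop on the -y side at (306,178), and the gauge on the +y side at (215,195). I'll crop in on the carriage.

Run:
```python
import cv2,numpy as np
a=cv2.imread('pics/top0.png')[160:250,160:360]; b=cv2.imread('pics/side0.png')[170:260,230:340]
a=cv2.resize(a,None,fx=4,fy=4,interpolation=cv2.INTER_CUBIC);
cv2.imwrite('pics/ca.png',a)
cv2.imwrite('pics/cb.png',cv2.resize(b,None,fx=6,fy=6,interpolation=cv2.INTER_CUBIC))
```

```text
(no output)
```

View pics/ca.png

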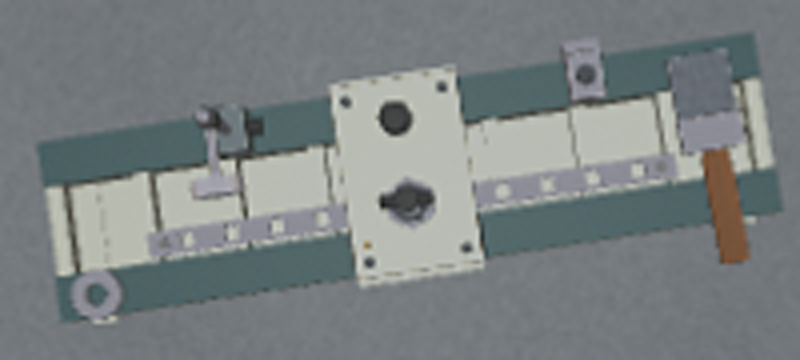

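View pics/cb.png

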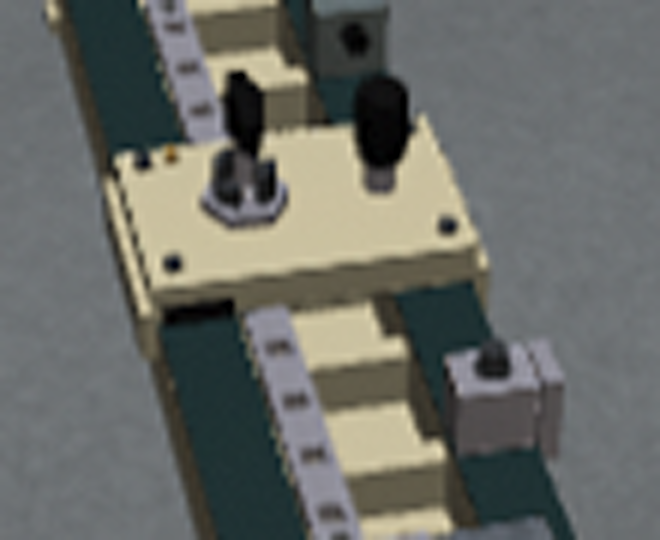

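```bash
cat > m.py <<'E'
from h import *
T=np.load('pics/top0.png.npz');S=np.load('pics/side0.png.npz')
def t(x,y,z): return ray(T,160+(x+.5)/4-.5,160+(y+.5)/4-.5,z)
def s(x,y,z): return ray(S,230+(x+.5)/6-.5,170+(y+.5)/6-.5,z)
pl=np.array([t(*p,80) for p in[(330,83),(456,66),(484,266),(358,288)]])
bd=np.array([t(*p,55) for p in[(38,143),(755,33),(782,212),(62,322)]])
for n,q in(('plate',pl),('bed',bd)):
    print(n,q.round(1).tolist(),'c',q.mean(0)); 
    y=(q[0]+q[3]-q[1]-q[2])[:2]; x=(q[0]+q[1]-q[2]-q[3])[:2]
    print(' len',np.hypot(*y)/2,np.hypot(*x)/2,'yaw',np.degrees(np.arctan2(-y[0],y[1])),np.degrees(np.arctan2(x[1],x[0])))
print('knob t',t(407,200,149.5),'s',s(243,112,137.5)); print('handle t',t(395,117,142),'s',s(382,122,120))
print('stop t',t(585,68,95),'bolt t',t(586,73,108),'bolt s',s(494,355,105))
E
python3 m.py
```

```text
plate [[609.3, 45.7, 80.0], [626.4, -62.7, 80.0], [454.8, -90.8, 80.0], [433.4, 16.5, 80.0]] c [530.97648905 -22.83779836  80.        ]
 len 109.55141119291433 176.07684609011525 yaw 10.118430760958267 9.362163214153712
bed [[553.7, 305.0, 55.0], [665.1, -324.4, 55.0], [508.0, -349.9, 55.0], [397.1, 277.5, 55.0]] c [530.98855178 -22.9458679   55.        ]
 len 638.1181893580454 159.10636286918907 yaw 10.034357021553365 9.584102891671945
knob t [506.22692511 -27.08168737 149.5       ] s [506.83814456 -26.70943377 137.5       ]
handle t [574.84423486 -14.99635646 142.        ] s [576.62514183 -14.03206659 120.        ]
stop t [ 625.23679168 -173.15608224   95.        ] bolt t [ 619.28555768 -173.40992831  108.        ] bolt s [ 619.8433893 -176.2122171  105.       ]
```

```bash
cat >> h.py <<'E'
from scipy.spatial.transform import Rotation as Ro
def plan(x,y,z,yaw):
    "total tool-frame shift (mm) and turn (deg) to target; yaw = direction of tool y (deg, world), tool down"
    o=ctrl.get_obs();A=Ro.from_rotvec(o['orientation']);c,s=np.cos(np.radians(yaw)),np.sin(np.radians(yaw))
    B=Ro.from_matrix(np.array([[0,0,-1],[c,s,0],np.cross([0,0,-1],[c,s,0])]).T)
    d=np.array([x,y,z])-o['ee_pos']
    M=A.as_matrix();print('t',o['t'],'tool y',M[:,1].round(3),'F',o['ft_force'].round(2),'w',round(o['width'],1),'q6',o['qpos'][5].round(3))
    print('turn',np.degrees((A.inv()*B).as_rotvec()).round(2),'shift now',A.inv().apply(d).round(1),'shift after turn',B.inv().apply(d).round(1))
E
python3 -c "
from h import *
plan(506.4,-27.2,200,10);plan(506.4,-27.2,200,190)"
```

```text
t 0.1 tool y [ 0.324  0.946 -0.001] F [ 0.69 -0.46  0.48] w 87.9 q6 -0.019
turn [6.11e+01 4.00e-02 7.00e-02] shift now [  22.6 -486.2  488. ] shift after turn [ 22.  192.2 661.5]
t 0.1 tool y [ 0.324  0.946 -0.001] F [ 0.69 -0.46  0.48] w 87.9 q6 -0.019
turn [-1.189e+02 -8.000e-02  5.000e-02] shift now [  22.6 -486.2  488. ] shift after turn [  22.  -192.2 -661.5]
```

Request:
carry_out --pt "0 0 0 10.2 0 0" --pt "0 0 0 10.2 0 0" --pt "0 0 0 10.2 0 0" --pt "0 0 0 10.2 0 0" --pt "0 0 0 10.2 0 0" --pt "0 0 0 10.1 0 0" --grip 0.5

```text
t: 0.85
ee_pos: [201.5, 589.0, 219.1]
orientation: [1.099, 1.27, -1.11]
ft_force: [-0.8, 0.1, 0.3]
width: 43.9
```

Request:
carry_out --pt "0 0.016 0.055 0 0 0" --pt "0 0.016 0.055 0 0 0" --pt "0 0.016 0.055 0 0 0" --pt "0 0.016 0.055 0 0 0" --pt "0 0.016 0.055 0 0 0" --pt "0 0.016 0.055 0 0 0" --pt "0 0.016 0.055 0 0 0" --pt "0 0.016 0.055 0 0 0"

```text
t: 1.85
ee_pos: [392.5, 161.5, 219.6]
orientation: [1.095, 1.271, -1.107]
ft_force: [0.2, 0.3, -0.3]
width: 43.9
```

```bash
python3 -c "
from h import *
plan(506.4,-27.2,200,10)"
```

```text
t 1.85 tool y [ 0.989  0.145 -0.003] F [ 0.25  0.31 -0.3 ] w 43.9 q6 0.225
turn [-1.65  0.39  0.19] shift now [ 20.8  85.4 203.1] shift after turn [ 19.6  79.4 205.6]
```

Request:
carry_out --pt "0 0.02 0.05 -1.65 0.4 0.2" --pt "0 0.02 0.05 0 0 0" --pt "0 0.02 0.05 0 0 0" --pt "0 0.02 0.05 0 0 0" --pt "0 0 0 0 0 0" --pt "0 0 0 0 0 0"

```text
t: 2.6
ee_pos: [507.2, -32.5, 219.1]
orientation: [1.084, 1.285, -1.084]
ft_force: [0.3, 0.2, -0.1]
width: 43.6
```

```bash
python3 -c "
from h import *
plan(506.4,-27.2,160,10)"
```

```text
t 2.6 tool y [ 0.986  0.168 -0.   ] F [ 0.28  0.19 -0.08] w 43.6 q6 -0.258
turn [-0.31 -0.05  0.03] shift now [59.1  0.1 -5.3] shift after turn [59.1  0.1 -5.4]
```

Request:
carry_out --pt "0.03 0 -0.005 -0.3 0 0" --pt "0.029 0 0 0 0 0" --pt "0 0 0 0 0 0"

```text
t: 2.98
ee_pos: [504.6, -24.1, 159.3]
orientation: [1.077, 1.29, -1.077]
ft_force: [-0.2, -0.4, -0.3]
width: 44.1
```

Run:
```python
from h import *
plan(506.4,-27.2,123,10)
b=snap('side','side1.png')['pixels'][150:250,225:345]
cv2.imwrite('pics/cs1.png',cv2.resize(b,None,fx=6,fy=6,interpolation=cv2.INTER_CUBIC))
```

```text
t 2.975 tool y [ 0.984  0.178 -0.001] F [-0.22 -0.44 -0.34] w 44.1 q6 -0.251
turn [ 0.23 -0.08  0.04] shift now [36.3  1.3  3.4] shift after turn [36.3  1.3  3.4]
```

View pics/cs1.png

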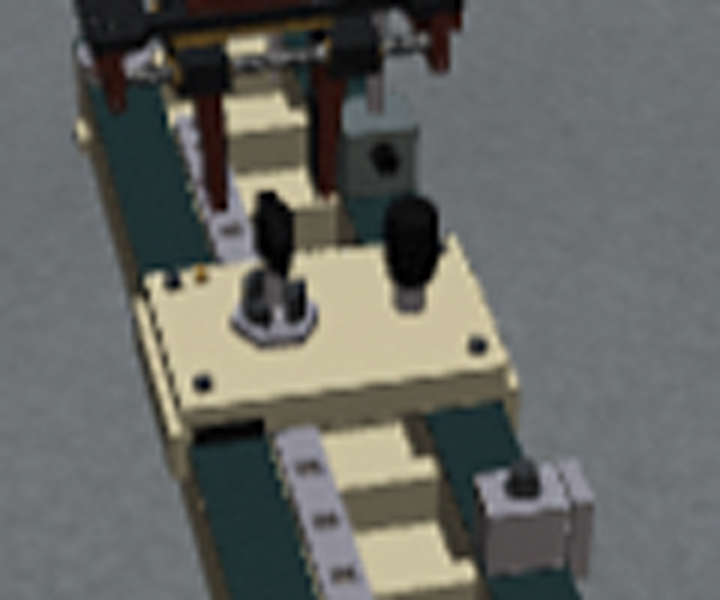

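The fingers (tips at about (218,208) and (328,192)) straddle the knob at (272,195), so I'm descending.

Request:
carry_out --pt "0.012 0.001 0.003 0 0 0" --pt "0.012 0 0 0 0 0" --pt "0.012 0 0 0 0 0" --pt "0 0 0 0 0 0"

```text
t: 3.52
ee_pos: [508.4, -26.4, 124.4]
orientation: [1.079, 1.286, -1.072]
ft_force: [-0.1, -0.4, 0.2]
width: 44.0
```

Run:
```python
from h import *
plan(506.4,-27.2,123,10)
```

```text
t 3.525 tool y [0.984 0.179 0.005] F [-0.14 -0.41  0.22] w 44.0 q6 -0.257
turn [ 0.29 -0.   -0.29] shift now [ 1.4 -2.2  0.4] shift after turn [ 1.4 -2.2  0.5]
```

Request:
carry_out --pt "0.001 -0.0015 0 0 0 0" --pt "0 0 0 0 0 0"

```text
t: 3.78
ee_pos: [507.0, -26.8, 123.5]
orientation: [1.079, 1.285, -1.072]
ft_force: [-0.1, -0.2, 0.1]
width: 44.3
```

Request:
carry_out --pt "0 0 0 0 0 0"

```text
t: 3.9
ee_pos: [507.2, -26.8, 123.7]
orientation: [1.079, 1.285, -1.072]
ft_force: [-0.0, 0.5, -0.4]
width: 43.8
```

Request:
carry_out --pt "0 0 0 0 0 0"

```text
t: 4.03
ee_pos: [507.4, -26.8, 124.0]
orientation: [1.079, 1.284, -1.072]
ft_force: [0.1, 0.5, 0.9]
width: 43.9
```

Request:
carry_out --pt "0 0 0 0 0 0" --grip 0.82

```text
t: 4.15
ee_pos: [507.5, -26.9, 124.1]
orientation: [1.079, 1.284, -1.071]
ft_force: [-1.0, -0.2, -0.3]
width: 36.9
```

Request:
carry_out --pt "0 0 0 0 0 0" --pt "0 0 0 0 0 0"

```text
t: 4.4
ee_pos: [507.6, -26.8, 124.2]
orientation: [1.079, 1.284, -1.071]
ft_force: [-0.2, -0.5, -0.1]
width: 17.9
```

Request:
carry_out --pt "0 0 0 0 0 0" --grip 1.0

```text
t: 4.53
ee_pos: [506.9, -27.0, 124.2]
orientation: [1.078, 1.285, -1.072]
ft_force: [-2.1, -1.5, 1.2]
width: 11.8
```

Request:
carry_out --pt "0 0 0 0 0 0"

```text
t: 4.65
ee_pos: [506.9, -27.0, 124.2]
orientation: [1.078, 1.285, -1.072]
ft_force: [0.5, 0.6, -0.2]
width: 11.6
```

Request:
carry_out --pt "0 0 0 0 0 0" --pt "0 0 0 0 0 0"

```text
t: 4.9
ee_pos: [506.9, -27.0, 124.2]
orientation: [1.078, 1.285, -1.072]
ft_force: [-0.9, -0.5, 2.3]
width: 11.7
```

Request:
carry_out --pt "-0.002 0 0 0 0 0"

```text
t: 5.03
ee_pos: [506.8, -27.0, 125.6]
orientation: [1.078, 1.285, -1.072]
ft_force: [2.6, -1.0, -9.3]
width: 11.6
```

Request:
carry_out --pt "-0.002 0 0 0 0 0"

```text
t: 5.15
ee_pos: [506.8, -27.0, 127.2]
orientation: [1.078, 1.285, -1.073]
ft_force: [3.7, -0.3, -10.8]
width: 11.4
```

Request:
carry_out --pt "-0.002 0 0 0 0 0"

```text
t: 5.28
ee_pos: [506.8, -27.0, 128.8]
orientation: [1.078, 1.285, -1.073]
ft_force: [3.0, -0.5, -11.5]
width: 11.6
```

Request:
carry_out --pt "-0.002 0 0 0 0 0"

```text
t: 5.4
ee_pos: [506.8, -27.0, 130.7]
orientation: [1.078, 1.285, -1.073]
ft_force: [3.3, -0.5, -12.2]
width: 11.8
```

Request:
carry_out --pt "-0.0015 0 0 0 0 0"

```text
t: 5.52
ee_pos: [506.8, -27.0, 132.2]
orientation: [1.078, 1.285, -1.073]
ft_force: [3.7, -0.9, -11.2]
width: 12.1
```

Request:
carry_out --pt "-0.0012 0 0 0 0 0"

```text
t: 5.65
ee_pos: [506.8, -27.0, 133.4]
orientation: [1.078, 1.285, -1.073]
ft_force: [4.0, -0.1, -12.7]
width: 11.9
```

Request:
carry_out --pt "-0.001 0 0 0 0 0"

```text
t: 5.78
ee_pos: [506.8, -27.0, 134.4]
orientation: [1.078, 1.285, -1.073]
ft_force: [4.2, -1.3, -13.2]
width: 12.0
```

Request:
carry_out --pt "-0.001 0 0 0 0 0"

```text
t: 5.9
ee_pos: [506.8, -27.0, 135.4]
orientation: [1.078, 1.285, -1.073]
ft_force: [4.0, -0.1, -13.7]
width: 12.1
```

Request:
carry_out --pt "-0.001 0 0 0 0 0"

```text
t: 6.02
ee_pos: [506.7, -27.0, 136.2]
orientation: [1.079, 1.285, -1.073]
ft_force: [6.2, -0.1, -21.4]
width: 11.8
```

Request:
carry_out --pt "-0.001 0 0 0 0 0"

```text
t: 6.15
ee_pos: [506.7, -26.9, 136.4]
orientation: [1.079, 1.285, -1.073]
ft_force: [7.9, -0.0, -26.7]
width: 11.8
```

Request:
carry_out --pt "-0.001 0 0 0 0 0"

```text
t: 6.28
ee_pos: [506.7, -26.9, 136.5]
orientation: [1.079, 1.285, -1.073]
ft_force: [9.2, -0.9, -26.5]
width: 11.9
```

Request:
carry_out --pt "-0.001 0 0 0 0 0"

```text
t: 6.4
ee_pos: [506.7, -26.9, 136.4]
orientation: [1.079, 1.286, -1.073]
ft_force: [9.1, -1.1, -25.8]
width: 11.7
```

Request:
carry_out --pt "0.0005 0 0 0 0 0"

```text
t: 6.52
ee_pos: [506.8, -26.9, 135.7]
orientation: [1.078, 1.286, -1.073]
ft_force: [4.3, 0.0, -10.8]
width: 11.6
```

Request:
carry_out --pt "0.0004 0.0003 0 0 0 0"

```text
t: 6.65
ee_pos: [506.8, -26.9, 135.2]
orientation: [1.078, 1.286, -1.073]
ft_force: [1.4, -1.0, -11.5]
width: 11.9
```

Request:
carry_out --pt "0 0 0 5 0 0"

```text
t: 6.78
ee_pos: [506.8, -26.9, 135.2]
orientation: [1.144, 1.248, -1.139]
ft_force: [4.2, -0.3, -11.9]
width: 11.6
```

Request:
carry_out --pt "0 0 0 5 0 0"

```text
t: 6.9
ee_pos: [506.8, -26.9, 135.4]
orientation: [1.211, 1.207, -1.206]
ft_force: [3.1, -1.5, -11.9]
width: 11.7
```

Request:
carry_out --pt "0 0 0 5 0 0"

```text
t: 7.02
ee_pos: [506.8, -26.9, 135.5]
orientation: [1.277, 1.163, -1.272]
ft_force: [3.5, 0.1, -12.2]
width: 12.1
```

Run:
```python
from h import *
plan(506.8,-27,135.3,10); print(ctrl.get_obs()['moment'])
```

```text
t 7.025 tool y [ 0.996 -0.09   0.004] F [  3.54   0.11 -12.16] w 12.1 q6 0.012
turn [-15.14  -0.02  -0.22] shift now [ 0.2 -0.   0.1] shift after turn [ 0.2 -0.   0.1]
[-0.23664325 -0.50377655  0.08662748]
```

Request:
carry_out --pt "0.0003 0 0 6 0 0" --pt "0.0001 0 0 6 0 0"

```text
t: 7.28
ee_pos: [506.9, -26.9, 135.4]
orientation: [1.433, 1.047, -1.427]
ft_force: [3.8, -1.6, -11.5]
width: 11.8
```

Request:
carry_out --pt "0.0001 0 0 6 0 0" --pt "0.0001 0 0 6 0 0"

```text
t: 7.52
ee_pos: [506.9, -27.0, 135.5]
orientation: [1.585, 0.913, -1.578]
ft_force: [4.3, 0.1, -12.2]
width: 11.9
```

Request:
carry_out --pt "0.0001 0 0 6 0 0" --pt "0.0001 0 0 4 0 0"

```text
t: 7.78
ee_pos: [507.0, -27.0, 135.6]
orientation: [1.708, 0.789, -1.7]
ft_force: [3.6, -0.8, -12.4]
width: 11.6
```

Run:
```python
from h import *
plan(506.8,-27,135.3,10); print(ctrl.get_obs()['moment'])
```

```text
t 7.775 tool y [ 0.763 -0.646  0.004] F [  3.62  -0.82 -12.39] w 11.6 q6 0.625
turn [-50.24  -0.07  -0.27] shift now [ 0.3 -0.1  0.1] shift after turn [ 0.3 -0.2 -0. ]
[-0.24667952 -0.42794759  0.06554707]
```

Request:
carry_out --pt "0.0003 0 0 4 0 0"

```text
t: 7.9
ee_pos: [507.0, -27.0, 135.5]
orientation: [1.756, 0.735, -1.748]
ft_force: [3.6, -1.1, -12.0]
width: 11.7
```

Request:
carry_out --pt "0.0002 0 0 4 0 0"

```text
t: 8.02
ee_pos: [507.0, -27.0, 135.5]
orientation: [1.804, 0.68, -1.795]
ft_force: [3.2, -0.8, -12.3]
width: 12.0
```

Request:
carry_out --pt "0.0002 0 0 3 0 0"

```text
t: 8.15
ee_pos: [507.0, -27.1, 135.5]
orientation: [1.839, 0.637, -1.83]
ft_force: [4.4, -0.6, -11.8]
width: 12.0
```

Request:
carry_out --pt "0.0002 0 0 3 0 0"

```text
t: 8.28
ee_pos: [507.0, -27.1, 135.5]
orientation: [1.873, 0.593, -1.864]
ft_force: [4.0, -0.8, -11.6]
width: 11.7
```

Run:
```python
from h import *
plan(506.8,-27,135.3,10); print(ctrl.get_obs()['moment'])
```

```text
t 8.275 tool y [ 0.578 -0.816  0.003] F [  4.02  -0.75 -11.59] w 11.7 q6 0.878
turn [-64.69  -0.1   -0.29] shift now [ 0.2 -0.2  0.1] shift after turn [ 0.2 -0.2 -0.1]
[-0.17037441 -0.3481468   0.08774222]
```

Request:
carry_out --pt "0.0008 0 0 0 0 0"

```text
t: 8.4
ee_pos: [507.0, -27.1, 134.9]
orientation: [1.873, 0.593, -1.863]
ft_force: [3.3, -1.0, -10.5]
width: 11.6
```

Request:
carry_out --pt "0.001 0 0 0 0 0"

```text
t: 8.52
ee_pos: [507.0, -27.1, 134.0]
orientation: [1.872, 0.594, -1.863]
ft_force: [3.4, -0.3, -10.1]
width: 11.6
```

Request:
carry_out --pt "0.001 0 0 0 0 0"

```text
t: 8.65
ee_pos: [507.0, -27.0, 133.0]
orientation: [1.872, 0.595, -1.862]
ft_force: [2.5, -1.2, -10.0]
width: 12.2
```

Request:
carry_out --pt "0.0005 0 0 0 0 0"

```text
t: 8.78
ee_pos: [507.0, -27.0, 132.5]
orientation: [1.872, 0.595, -1.862]
ft_force: [3.5, -0.9, -10.2]
width: 11.7
```

Request:
carry_out --pt "0.0007 0 0 0 0 0"

```text
t: 8.9
ee_pos: [507.0, -27.1, 131.8]
orientation: [1.872, 0.595, -1.862]
ft_force: [4.0, -1.1, -9.6]
width: 12.0
```

Request:
carry_out --pt "0.0007 0 0 0 0 0"

```text
t: 9.02
ee_pos: [507.0, -27.0, 131.1]
orientation: [1.872, 0.595, -1.862]
ft_force: [2.2, -0.6, -6.9]
width: 12.0
```

Request:
carry_out --pt "0.0004 0 0 0 0 0"

```text
t: 9.15
ee_pos: [507.1, -27.1, 130.9]
orientation: [1.872, 0.595, -1.862]
ft_force: [1.4, -1.2, -3.2]
width: 12.0
```

Request:
carry_out --pt "0.0004 0 0 0 0 0"

```text
t: 9.28
ee_pos: [507.1, -27.0, 130.9]
orientation: [1.872, 0.595, -1.862]
ft_force: [0.9, -0.2, -1.8]
width: 11.8
```

Request:
carry_out --pt "0.0003 0 0 0 0 0"

```text
t: 9.4
ee_pos: [507.1, -27.1, 130.9]
orientation: [1.872, 0.595, -1.862]
ft_force: [1.0, 0.1, -3.3]
width: 11.8
```

Run:
```python
from h import *
plan(506.8,-27,135.3,10); print(ctrl.get_obs()['moment'])
```

```text
t 9.4 tool y [ 0.58  -0.815  0.003] F [ 1.    0.07 -3.27] w 11.8 q6 0.875
turn [-64.54  -0.11  -0.3 ] shift now [-4.4 -0.2  0.2] shift after turn [-4.4 -0.3 -0.1]
[-0.15317849  0.22682212 -0.04921675]
```

Request:
carry_out --pt "0 0 0 0 0 0" --pt "0 0 0 0 0 0" --pt "0 0 0 0 0 0" --grip 0.5

```text
t: 9.78
ee_pos: [507.6, -27.0, 131.8]
orientation: [1.873, 0.595, -1.86]
ft_force: [-0.4, -0.7, 0.4]
width: 38.1
```

Request:
carry_out --pt "-0.015 0 0 0 0 0" --pt "-0.03 0 0 0 0 0" --pt "-0.03 0 0 0 0 0" --pt "-0.015 0 0 0 0 0" --pt "0 0 0 0 0 0"

```text
t: 10.4
ee_pos: [507.3, -26.9, 227.5]
orientation: [1.874, 0.594, -1.859]
ft_force: [0.3, 0.3, 0.4]
width: 43.5
```

Run:
```python
from h import *
plan(575.3,-15.2,215,10);plan(575.3,-15.2,215,-80);plan(575.3,-15.2,215,100)
b=snap('side','side2.png')['pixels'][150:250,225:345]
cv2.imwrite('pics/cs2.png',cv2.resize(b,None,fx=6,fy=6,interpolation=cv2.INTER_CUBIC))
```

```text
t 10.4 tool y [ 0.58  -0.814  0.005] F [0.28 0.34 0.42] w 43.5 q6 0.875
turn [-64.53  -0.18  -0.48] shift now [ 13.1  29.9 -62.1] shift after turn [12.5 69.   0.3]
t 10.4 tool y [ 0.58  -0.814  0.005] F [0.28 0.34 0.42] w 43.5 q6 0.875
turn [25.47 -0.44 -0.2 ] shift now [ 13.1  29.9 -62.1] shift after turn [ 12.5   0.3 -69. ]
t 10.4 tool y [ 0.58  -0.814  0.005] F [0.28 0.34 0.42] w 43.5 q6 0.875
turn [-154.53    0.27   -0.61] shift now [ 13.1  29.9 -62.1] shift after turn [12.5 -0.3 69. ]
```

View pics/cs2.png

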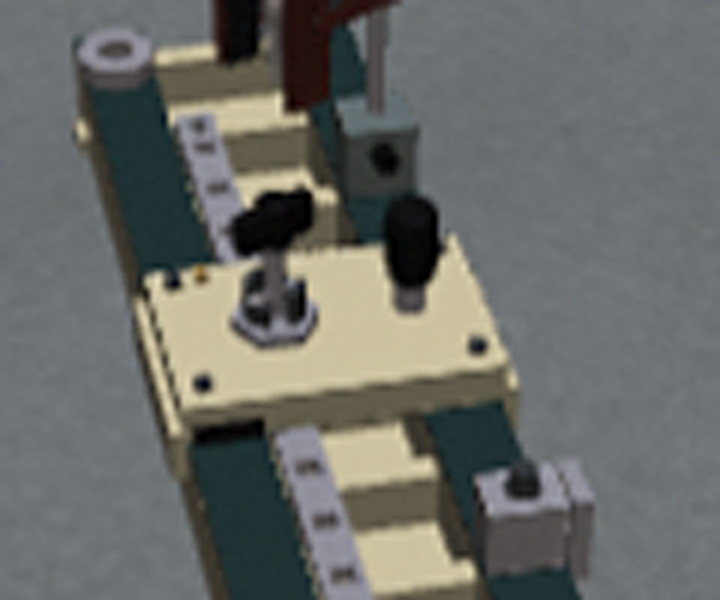

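The knob stands raised and turned at (272,215), and the hand is off it. Next I grip the handle with the jaws along the bed.

Request:
carry_out --pt "0 0 0 8.5 -0.4 -0.2" --pt "0 0 0 8.5 0 0" --pt "0 0 0 8.5 0 0" --pt "0 0 -0.03 0 0 0" --pt "0 0 -0.03 0 0 0" --pt "0 0 -0.008 0 0 0" --pt "0 0 0 0 0 0"

```text
t: 11.32
ee_pos: [569.5, -15.6, 217.2]
orientation: [2.121, 0.172, -2.157]
ft_force: [0.5, -0.1, 0.5]
width: 43.7
```

Run:
```python
from h import *
plan(575.3,-15.2,108,-80)
```

```text
t 11.325 tool y [ 0.158 -0.987 -0.003] F [ 0.48 -0.05  0.48] w 43.7 q6 1.365
turn [-0.91  0.95  0.17] shift now [109.1   0.8  -7.7] shift after turn [109.2   0.6  -5.8]
```

Request:
carry_out --pt "0 0 -0.006 -0.9 0.9 0.2" --pt "0.03 0 0 0 0 0" --pt "0.03 0 0 0 0 0" --pt "0 0 0 0 0 0" --grip 0.4

```text
t: 11.82
ee_pos: [573.2, -15.1, 156.2]
orientation: [2.129, 0.187, -2.128]
ft_force: [-0.6, 0.6, 0.7]
width: 52.9
```

Run:
```python
from h import *
plan(575.3,-15.2,108,-80)
b=snap('side','side3.png')['pixels'][150:250,225:345]
cv2.imwrite('pics/cs3.png',cv2.resize(b,None,fx=6,fy=6,interpolation=cv2.INTER_CUBIC))
```

```text
t 11.825 tool y [ 0.176 -0.984  0.001] F [-0.56  0.64  0.7 ] w 52.9 q6 1.348
turn [ 0.12 -0.04 -0.06] shift now [48.2  0.5 -2. ] shift after turn [48.2  0.5 -2. ]
```

View pics/cs3.png

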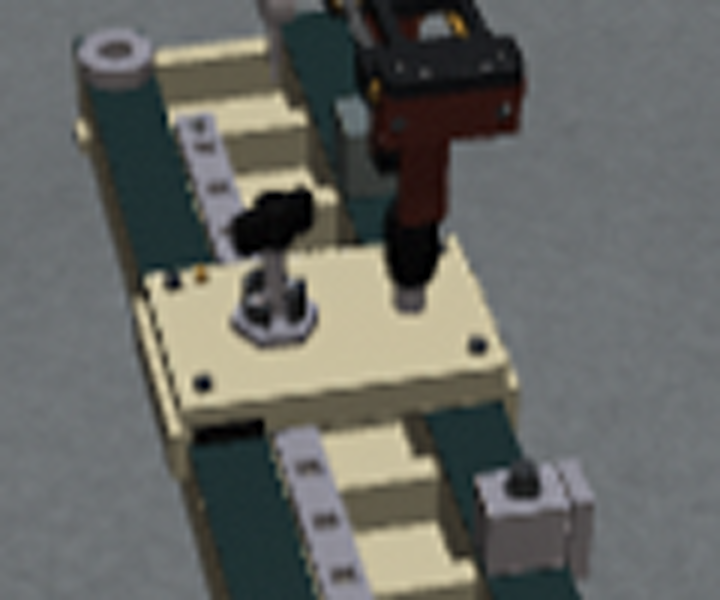

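The fingers are aligned over the handle at (412,230). The gripper body stays higher than the 161 mm gauge rod, so I'm descending.

Request:
carry_out --pt "0.016 0 -0.002 0 0 0" --pt "0.016 0 0 0 0 0" --pt "0.012 0 0 0 0 0" --pt "0 0 0 0 0 0"

```text
t: 12.38
ee_pos: [577.9, -14.9, 113.1]
orientation: [2.136, 0.187, -2.12]
ft_force: [-0.0, -0.5, 0.4]
width: 52.8
```

Request:
carry_out --pt "0 0 0 0 0 0" --pt "0 0 0 0 0 0" --pt "0 0 0 0 0 0" --pt "0 0 0 0 0 0" --grip 1.0

```text
t: 12.88
ee_pos: [578.5, -14.8, 113.7]
orientation: [2.137, 0.187, -2.119]
ft_force: [0.9, -0.6, -4.4]
width: 27.6
```

Request:
carry_out --pt "0 0.003 0 0 0 0"

```text
t: 13.0
ee_pos: [578.9, -17.2, 113.7]
orientation: [2.137, 0.188, -2.12]
ft_force: [-0.7, 4.4, -2.1]
width: 26.8
```

Request:
carry_out --pt "0 0.005 0 0 0 0" --pt "0 0.005 0 0 0 0"

```text
t: 13.25
ee_pos: [580.6, -26.6, 113.7]
orientation: [2.137, 0.189, -2.12]
ft_force: [0.3, 4.5, -1.1]
width: 27.3
```

Run:
```python
from h import *
plan(575.3+.174*95,-15.2-.985*95,108,-80)
```

```text
t 13.25 tool y [ 0.176 -0.984  0.001] F [ 0.3   4.46 -1.09] w 27.3 q6 1.325
turn [ 0.14 -0.46 -0.03] shift now [ 5.7 82.9  3.4] shift after turn [ 5.7 82.9  3.2]
```

Request:
carry_out --pt "0 0.009 0 0 0 0" --pt "0 0.009 0 0 0 0" --pt "0 0.009 0 0 0 0" --pt "0 0.009 0 0 0 0" --pt "0 0.009 0 0 0 0" --pt "0 0.009 0 0 0 0"

```text
t: 14.0
ee_pos: [590.5, -82.3, 113.7]
orientation: [2.138, 0.19, -2.121]
ft_force: [1.0, 4.6, -2.2]
width: 27.6
```

Request:
carry_out --pt "0 0.005 0 0 0 0" --pt "0 0.004 0 0 0 0" --pt "0 0.002 0 0 0 0"

```text
t: 14.38
ee_pos: [592.6, -94.6, 113.7]
orientation: [2.138, 0.189, -2.121]
ft_force: [1.2, 4.0, -1.3]
width: 27.6
```

Run:
```python
from h import *
plan(575.3+.174*95,-15.2-.985*95,108,-80)
```

```text
t 14.375 tool y [ 0.175 -0.985 -0.001] F [ 1.21  4.01 -1.27] w 27.6 q6 1.212
turn [ 0.09 -0.46  0.03] shift now [ 5.6 13.8  3.3] shift after turn [ 5.7 13.8  3.2]
```

Request:
carry_out --pt "0 0.0012 0 0 0 0" --pt "0 0.0012 0 0 0 0" --pt "0 0.0012 0 0 0 0" --pt "0 0.0012 0 0 0 0" --pt "0 0.0012 0 0 0 0" --pt "0 0.0012 0 0 0 0"

```text
t: 15.12
ee_pos: [593.9, -101.6, 113.7]
orientation: [2.138, 0.19, -2.121]
ft_force: [-0.6, 5.1, -1.6]
width: 27.5
```

Request:
carry_out --pt "0 0.001 0 0 0 0" --pt "0 0.001 0 0 0 0" --pt "0 0.001 0 0 0 0"

```text
t: 15.5
ee_pos: [594.4, -104.8, 113.7]
orientation: [2.138, 0.19, -2.121]
ft_force: [0.2, 4.5, -0.5]
width: 27.2
```

Request:
carry_out --pt "0 0.001 0 0 0 0" --pt "0 0.001 0 0 0 0" --pt "0 0.001 0 0 0 0"

```text
t: 15.88
ee_pos: [595.0, -108.0, 113.7]
orientation: [2.138, 0.19, -2.121]
ft_force: [-0.3, 4.4, -0.2]
width: 27.4
```

Request:
carry_out --pt "0 0.001 0 0 0 0" --pt "0 0.001 0 0 0 0" --pt "0 0.001 0 0 0 0"

```text
t: 16.25
ee_pos: [595.0, -108.0, 113.6]
orientation: [2.139, 0.194, -2.125]
ft_force: [-0.4, 10.6, 0.3]
width: 27.3
```

Request:
carry_out --pt "0 0.001 0 0 0 0" --pt "0 0.001 0 0 0 0" --pt "0 0.001 0 0 0 0"

```text
t: 16.62
ee_pos: [594.9, -107.9, 113.6]
orientation: [2.14, 0.199, -2.127]
ft_force: [0.9, 9.9, 0.1]
width: 27.2
```

Request:
carry_out --pt "0 0.0015 0 0 0 0" --pt "0 0.0015 0 0 0 0"

```text
t: 16.88
ee_pos: [594.9, -107.9, 113.5]
orientation: [2.14, 0.204, -2.131]
ft_force: [-0.7, 12.5, 1.4]
width: 27.2
```

Request:
carry_out --pt "0 0 0 0 0 0" --pt "0 0 0 0 0 0" --pt "0 0 0 0 0 0" --grip 0.5

```text
t: 17.25
ee_pos: [595.2, -109.3, 114.0]
orientation: [2.14, 0.202, -2.129]
ft_force: [-0.4, 0.4, -0.5]
width: 43.5
```

Run:
```python
from h import *
plan(595,-107.5,115,-80)
```

```text
t 17.25 tool y [ 0.176 -0.984 -0.011] F [-0.44  0.4  -0.5 ] w 43.5 q6 1.175
turn [ 0.14 -0.35  0.65] shift now [-0.9 -1.8 -0.1] shift after turn [-1.  -1.8 -0.1]
```

Request:
carry_out --pt "-0.015 -0.001 0 0 -0.3 0.6" --pt "-0.03 0 0 0 0 0" --pt "-0.04 0 0 0 0 0" --pt "-0.04 0 0 0 0 0" --pt "-0.02 0 0 0 0 0" --pt "0 0 0 0 0 0" --pt "0 0 0 0 0 0"

```text
t: 18.12
ee_pos: [595.1, -109.7, 268.8]
orientation: [2.131, 0.182, -2.124]
ft_force: [-0.2, 0.9, 0.4]
width: 44.0
```

Run:
```python
from h import *
plan(595,-107.5,115,-80)
b=snap('side','side4.png')['pixels'][150:310,225:345]
cv2.imwrite('pics/cs4.png',cv2.resize(b,None,fx=3.7,fy=3.7,interpolation=cv2.INTER_CUBIC))
```

```text
t 18.125 tool y [ 0.174 -0.985  0.005] F [-0.19  0.89  0.42] w 44.0 q6 1.197
turn [ 0.05 -0.15 -0.29] shift now [ 1.538e+02 -3.000e+00  1.000e-01] shift after turn [153.8  -2.2  -0.3]
```

View pics/cs4.png

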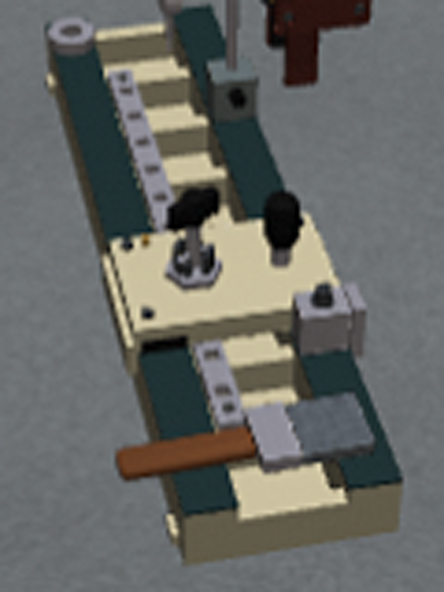

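The carriage touches the stop at (320,300), the knob is still raised and turned at (193,210), and the gripper is clear. Handing in.

```bash
python3 -c "
from h import *
print(ctrl.close_job())"
```

```text
the job is handed in; nothing more can be done
None
```

The job is done and handed in: the plunger is retracted in its rest notch, and the carriage sits against the plain end stop.

- **Plunger:** I lifted the knob about 12 mm until I felt the upper end, where the wrist force peaked at about 27 N including the spring. I backed off about 1 mm, twisted it clockwise about 64.5° (1.13 rad) and lowered it into the notch. It seated at about 7 mm lift; then I let go.
- **Carriage:** I slid it about 95 mm towards -y, away from the gauge, with about 4.5 N of drag. It stopped firmly at the stop, pressed with roughly 6–8 N, and I released the handle.
- **Last checks:** The final picture shows the carriage against the stop, the knob still up and turned, and the gripper well clear. The gauge, brush and bearing look undisturbed; I did not view the tin, scraper, wrench or hammer again, though the arm worked well away from them. The wrist force was near zero, and the clock read about 18 s.

No check failed. The measured travel of 94.6 mm agreed with the 95 mm estimated from the camera. The gap at the stop and the final twist were judged only from feel, hand readings and the picture.

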